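# Load the perfusion line's medium bottles in channel order

## Robot

A 6-joint arm with a two-finger parallel gripper is mounted at the origin on the work surface. World frame = base frame: x ahead of the robot, y to its left, z up, the work surface at z = 0. Lengths are in m, angles in rad, forces in N, time in s.
With the tool pointing down it reaches from about 0.3 to 0.875 m from the base axis. Payload 6.4 kg.
Tool frame: the origin (TCP) lies between the finger pads; the fingertips stand 14 mm ahead of it and the grasp point (between the pads) lies 5 mm behind it; z points along the fingers, y is the line along which they close (so a half turn about z gives the same grasp; the last joint's range is limited). The gripper opens to 85 mm and grips with 20 to 120 N. Pads are 22 mm wide; open, the fingers measure 114 mm over their backs; the gripper's body (76 mm by 85 mm) begins 54 mm behind the grasp point. The pads swing forward as they close: fully open they stand 13 mm farther back than shut.
Start: joints at [1.08, 0.181, 1.607, -0, 1.354, -0.206], TCP at [0.162, 0.552, 0.211] pointing down, gripper open.
Joint ranges: [-2.99, 2.99], [-0.89, 2.07], [0.3, 2.58], [-1.14, 4.28], [0, 2.63], [-3.12, 3.12]. Speed limits (rad/s): [2.57, 2.57, 3.01, 3.14, 3.14, 3.14].

## Interface

Orientations are given as [roll, pitch, yaw] about the fixed x, y, z axes, in that order (R = Rz(yaw) Ry(pitch) Rx(roll)).
In Python, from workcell import get_state, capture, env gives the robot as it stands.
- The arm moves only by the shell command python3 -m inch 'ROWS' [FORCE]. ROWS is JSON, a list of rows, each a list of 3 entries, a list of its own where there are three numbers: the shift along the world's x, y, z in mm, then the turn, a rotation vector about the world's x, y, z in rad, then the gripper's target within -1 to 1 (fully open at 1, half-way at 0, shut at -1). In form: [[[dx, dy, dz], [ax, ay, az], jaw], ...]. A call has exactly 5 rows; each row shifts and turns the commanded pose from where the row before left it; what a row does not reach is not made up. A row lasts 1/8 s, in which the tool goes at most 62.5 mm and 10.7 degrees, less where a joint would pass 70% of its speed; a pose out of reach is approached as far as the arm can. A call is refused whole if a number of a shift passes 62.5 or a number of a turn 0.188, either way. A call with a gripper value outside its range is refused whole. The fingers move at their own pace and stop on an object; FORCE is the grip in N (left out, the last holds). Time passes only in rows, so rows that do not move let the fingers close, or fill a call up. It gives the time, the measured TCP pose, the force, the opening and the grip force at its end, in the units of the state.
- get_state(): the state, without advancing time (a new reading comes with each control period).
- capture(name): name is "side" or "top" or "wrist"; returns a dict with "color" (420x560x3 uint8, red, green, blue), "fx", "fy", "cx", "cy" (pixels), "rvec" (rotation vector, rad) and "tvec" (3), from world to camera coordinates, as OpenCV has them; the wrist camera has in their place "tool_from_camera" (4x4, takes a point from camera to tool coordinates, whose origin is the TCP and whose axes are the flange's). Camera axes: x right, y down, z forward; pixel columns grow to the right and rows downward; lengths in m; the calibration is good to about 2 mm. A picture is of the moment at which its call begins: read the wrist's pose just before it. There is no depth.
- env.finish_job(): hands the job in; it is judged then, once.
The state is a dict: "time_s": time; "joint_pos": joint angles; "joint_vel": joint speeds; "tau": joint torques, N m; "tool_pos": TCP position; "tool_rot": TCP orientation; "ft_force": force on the tool from outside, world axes, zero at the start; "torque": the same for the moment, N m; "width": finger opening in m; "gripper_force": force on a finger pad.
Only numpy, scipy, OpenCV 4.12 (cv2) and the standard library are available. Lean on these libraries where they do the work, as an engineer would, in place of code of your own. Each camera call takes 0.05 s, during which the arm holds its last target. There are 200 camera calls.

## Task

Load the reservoir rack for the perfusion run: move the four medium bottles with coloured caps, one after another, out of the white prep tray and stand each in the cup of its own cap's colour, so that the row follows the order of the cups. They are full glass bottles, so keep them upright and set each one down on the floor of its cup rather than dropping it. Leave the white-capped bottle in the tray and the white-lidded jar where they are.

Things in the scene. Friction and masses are not known exactly. Their poses are not given: they have to be found in the camera images.
- bottle_red_mid (a point): Centre (47.5 mm above the underside) of the loose, upright amber glass bottle with the red cap (about 0.11 kg), one of five in a row, any order, in the white prep tray. 95 mm tall; body 40 mm in diameter up to 62 mm, then a shoulder, then the red cap, 36 mm in diameter, from 72 mm to the top; label with a red stripe. Axis z up. The tray is told under bottle_white_mid.
- bottle_blue_mid (a point): Centre (47.5 mm above the underside) of the loose, upright amber glass bottle with the blue cap (about 0.11 kg), one of five in a row, any order, in the white prep tray. 95 mm tall; body 40 mm in diameter up to 62 mm, then a shoulder, then the blue cap, 36 mm in diameter, from 72 mm to the top; label with a blue stripe. Axis z up. The tray is told under bottle_white_mid.
- bottle_yellow_mid (a point): Centre (47.5 mm above the underside) of the loose, upright amber glass bottle with the yellow cap (about 0.11 kg), one of five in a row, any order, in the white prep tray. 95 mm tall; body 40 mm in diameter up to 62 mm, then a shoulder, then the yellow cap, 36 mm in diameter, from 72 mm to the top; label with a yellow stripe. Axis z up. The tray is told under bottle_white_mid.
- bottle_green_mid (a point): Centre (47.5 mm above the underside) of the loose, upright amber glass bottle with the green cap (about 0.11 kg), one of five in a row, any order, in the white prep tray. 95 mm tall; body 40 mm in diameter up to 62 mm, then a shoulder, then the green cap, 36 mm in diameter, from 72 mm to the top; label with a green stripe. Axis z up. The tray is told under bottle_white_mid.
- cup_red_floor (a point): Centre of the inner floor (14 mm above the table) of the round red bottle cup, 54 mm inside, 62 mm outside diameter, rim 18 mm above this floor. Axis z up. Four cups, colours in any order, stand 70 mm apart in a row (along this point's y axis) on the reservoir rack, an aluminium rail 90 x 308 mm with dark end plates 26 mm high and a steel manifold 25 mm high along its far side; all fixed.
- cup_blue_floor (a point): Centre of the inner floor (14 mm above the table) of the round blue bottle cup, 54 mm inside, 62 mm outside diameter, rim 18 mm above this floor. Axis z up. Four cups, colours in any order, stand 70 mm apart in a row (along this point's y axis) on the reservoir rack, an aluminium rail 90 x 308 mm with dark end plates 26 mm high and a steel manifold 25 mm high along its far side; all fixed.
- cup_yellow_floor (a point): Centre of the inner floor (14 mm above the table) of the round yellow bottle cup, 54 mm inside, 62 mm outside diameter, rim 18 mm above this floor. Axis z up. Four cups, colours in any order, stand 70 mm apart in a row (along this point's y axis) on the reservoir rack, an aluminium rail 90 x 308 mm with dark end plates 26 mm high and a steel manifold 25 mm high along its far side; all fixed.
- cup_green_floor (a point): Centre of the inner floor (14 mm above the table) of the round green bottle cup, 54 mm inside, 62 mm outside diameter, rim 18 mm above this floor. Axis z up. Four cups, colours in any order, stand 70 mm apart in a row (along this point's y axis) on the reservoir rack, an aluminium rail 90 x 308 mm with dark end plates 26 mm high and a steel manifold 25 mm high along its far side; all fixed.
- bottle_white_mid (a point): Centre (half-way up) of the fifth bottle in the tray, same size, white cap; not wanted now, it stays in its pocket. Tray: a fixed white block on the table, 76 x 354 mm (378 mm with its end lips), 22 mm high, with five square pockets in a row 68 mm apart, 54 mm wide, 16 mm deep, floors 6 mm above the table; the bottles stand loosely near the middle of them.
- medium_jar_mid (a point): Centre (35 mm above the table) of a squat glass jar with a white lid and three short ports, 74 mm in diameter, 85 mm high over the ports, standing loose on the bench between the robot and the two racks. It stays where it is.

How it is judged:
By the outcome, as a careful person would: the job done as asked, in the order asked, and still so for the second after the job is handed in, with the robot touching nothing.
It also fails if it takes over 128 s, if anything falls off the work surface, if the arm or the gripper's body presses on something with over 40 N, if the wrist force passes 120 N, or if a joint passes its speed limit or range.

## Working session

There is one attempt and no reset: what is moved stays moved. The work goes in short steps, Python scripts to look and compute and a shell command to move; the robot and the scene stay as the last step left them, time stands still between calls to the robot, and variables do not carry over. Pictures are saved under pics/ and viewed, at most 14 in all, crops included, and the job is handed in when it is done.

```bash
mkdir -p pics; python3 - <<'E'
from workcell import get_state, capture
import cv2,pickle
s=get_state();print(s['tool_pos'],s['tool_rot'],s['width'],s['time_s'])
d={}
for n in('top','side'):
    d[n]=capture(n);cv2.imwrite(f'pics/{n}0.png',d[n]['color'][:,:,::-1])
    print({k:v for k,v in d[n].items() if k!='color'})
pickle.dump(d,open('d.pkl','wb'))
E
```

```text
[0.16124355 0.55130746 0.20977837] [-3.13986326e+00 -3.47478601e-04  2.85684810e+00] 0.08516222868172141 0.0
{'fx': 381.2605855293792, 'fy': 381.2605855293792, 'cx': 272.70852922109657, 'cy': 210.2660768490642, 'rvec': array([ 2.12157708, -2.17616406,  0.16862353]), 'tvec': array([0.01673357, 0.55192808, 0.77820897])}
{'fx': 497.40496286391686, 'fy': 497.40496286391686, 'cx': 284.240156920679, 'cy': 208.4012782803783, 'rvec': array([ 2.17718933, -0.78564377,  0.33016646]), 'tvec': array([-0.4098534 ,  0.29955352,  0.96278514])}
```

View pics/top0.png

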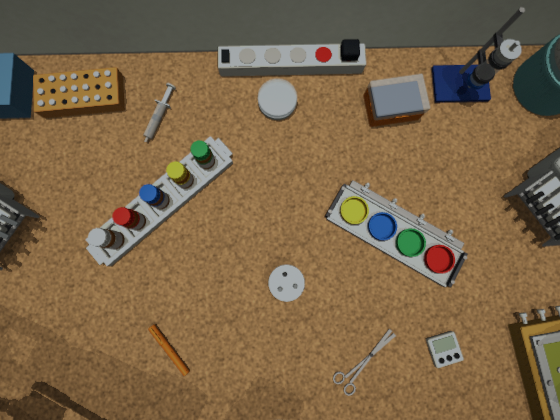

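View pics/side0.png

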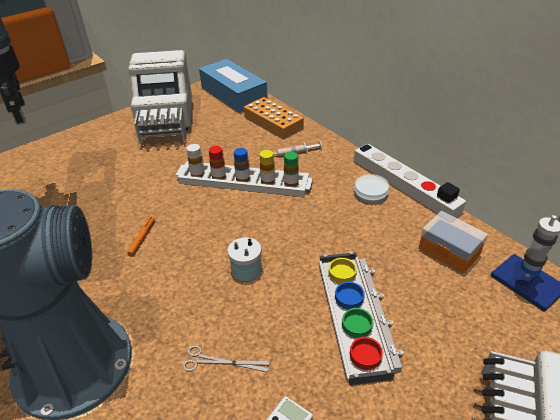

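The top view shows the tray caps as white (100,238), red (122,216), blue (150,194), yellow (178,172) and green (202,150). The cups are yellow (353,211), blue (382,227), green (410,243) and red (439,259), and the jar is at (286,283). The side view agrees: caps run from (195,150) to (291,158) and cups from (342,270) to (366,352).

```bash
cat > h.py <<'E'
import numpy as np,cv2
R={'red':[((0,150,90),(7,255,255)),((174,150,90),(180,255,255))],'yellow':[((24,150,90),(33,255,255))],
'green':[((50,120,50),(80,255,255))],'blue':[((105,150,70),(125,255,255))]}
def mask(img,c):
    h=cv2.cvtColor(img,cv2.COLOR_RGB2HSV);m=0
    for a,b in R[c]: m=m|cv2.inRange(h,a,b)
    return cv2.morphologyEx(m,cv2.MORPH_CLOSE,np.ones((3,3)))
def blobs(m,amin=60):
    out=[]
    for c in cv2.findContours(m,cv2.RETR_EXTERNAL,cv2.CHAIN_APPROX_NONE)[0]:
        a=cv2.contourArea(c)
        if a>amin and len(c)>5:
            M=cv2.moments(c);out.append((M['m10']/M['m00'],M['m01']/M['m00'],a,c))
    return out
def K(d):return np.array([[d['fx'],0,d['cx']],[0,d['fy'],d['cy']],[0,0,1]])
def ext(d):
    return cv2.Rodrigues(d['rvec'])[0],d['tvec']
def ray(d,u,v):
    r,t=ext(d);return -r.T@t, r.T@np.linalg.inv(K(d))@[u,v,1]
def plane(d,u,v,z):
    o,k=ray(d,u,v);return o+k*(z-o[2])/k[2]
def proj(d,p):
    r,t=ext(d);q=K(d)@(r@np.asarray(p)+t);return q[:2]/q[2]
def tri(d1,a,d2,b):
    P=[K(d)@np.c_[ext(d)[0],ext(d)[1]] for d in(d1,d2)]
    x=cv2.triangulatePoints(*P,np.array(a,float).reshape(2,1),np.array(b,float).reshape(2,1)).ravel();return x[:3]/x[3]
E
python3 - <<'E'
from h import *;import pickle
d=pickle.load(open('d.pkl','rb'));np.set_printoptions(precision=4,suppress=True)
T,S=d['top'],d['side'];P={}
for c in R:
    bt=blobs(mask(T['color'],c));bs=blobs(mask(S['color'],c),40)
    bt=[b for b in bt if 90<b[0]<470 and 130<b[1]<290]
    bs=[b for b in bs if 180<b[0]<400 and 130<b[1]<375]
    print(c,[tuple(np.round(b[:3],1)) for b in bt],[tuple(np.round(b[:3],1)) for b in bs])
    cap=max([b for b in bt if b[0]<300],key=lambda b:b[2]);cup=max([b for b in bt if b[0]>300],key=lambda b:b[2])
    caps=max([b for b in bs if b[1]<200 and b[0]<310],key=lambda b:b[2]);cups=max([b for b in bs if b[1]>240],key=lambda b:b[2])
    print(' cap',plane(T,*cap[:2],.095),tri(T,cap[:2],S,caps[:2]),' cup',plane(T,*cup[:2],.028),tri(T,cup[:2],S,cups[:2]))
    P[c]=(plane(T,*cap[:2],.095),plane(T,*cup[:2],.028))
a=np.array([P[c][0][:2] for c in('red','blue','yellow','green')]);b=np.array([P[c][1][:2] for c in('yellow','blue','green','red')])
for q in(a,b):
    e=np.diff(q,axis=0);print(np.linalg.norm(e,axis=1),np.arctan2(*(q[-1]-q[0])[::-1]))
print('jar',plane(T,286,283,.07))
E
```

```text
red [(np.float64(440.1), np.float64(258.6), np.float64(596.5)), (np.float64(121.2), np.float64(215.5), np.float64(228.0))] [(np.float64(365.8), np.float64(352.5), np.float64(774.5)), (np.float64(215.3), np.float64(152.6), np.float64(150.0))]
 cap [0.5411 0.3057 0.095 ] [0.5434 0.3107 0.0817]  cup [ 0.4402 -0.3541  0.028 ] [ 0.4394 -0.3557  0.0232]
yellow [(np.float64(354.1), np.float64(209.8), np.float64(554.5)), (np.float64(175.0), np.float64(169.7), np.float64(227.0))] [(np.float64(341.8), np.float64(268.9), np.float64(481.0)), (np.float64(266.7), np.float64(156.1), np.float64(124.0))]
 cap [0.6323 0.1996 0.095 ] [0.6349 0.2015 0.0865]  cup [ 0.5507 -0.1753  0.028 ] [ 0.5508 -0.1758  0.0244]
green [(np.float64(410.9), np.float64(242.2), np.float64(586.0)), (np.float64(199.7), np.float64(149.4), np.float64(233.0))] [(np.float64(356.8), np.float64(322.2), np.float64(683.0)), (np.float64(290.6), np.float64(158.7), np.float64(142.5))]
 cap [0.674  0.1496 0.095 ] [0.6764 0.1515 0.086 ]  cup [ 0.477  -0.2942  0.028 ] [ 0.4764 -0.2958  0.0221]
blue [(np.float64(382.3), np.float64(225.9), np.float64(570.5)), (np.float64(148.2), np.float64(192.7), np.float64(214.0))] [(np.float64(349.0), np.float64(294.6), np.float64(573.5)), (np.float64(240.2), np.float64(154.5), np.float64(137.5))]
 cap [0.5861 0.2529 0.095 ] [0.5883 0.2567 0.0837]  cup [ 0.5138 -0.2347  0.028 ] [ 0.5136 -0.2359  0.0223]
[0.0693 0.0706 0.0651] -0.8655816261562624
[0.07   0.07   0.0703] -2.12430601432738
jar [ 0.3991 -0.0199  0.07  ]
```

```bash
python3 -m inch '[[[38,-24.5,0],[0,0,-0.058],1],[[38,-24.5,0],[0,0,-0.058],1],[[38,-24.5,0],[0,0,-0.058],1],[[38,-24.5,0],[0,0,-0.058],1],[[38,-24.5,0],[0,0,-0.058],1]]' 40
python3 -m inch '[[[38,-24.5,0],[0,0,-0.058],1],[[38,-24.5,0],[0,0,-0.058],1],[[38,-24.5,0],[0,0,-0.058],1],[[38,-24.5,0],[0,0,-0.058],1],[[38,-24.5,0],[0,0,-0.058],1]]'
python3 -m inch '[[[1,0,0],[0,0,0],1],[[0,0,0],[0,0,0],1],[[0,0,0],[0,0,0],1],[[0,0,0],[0,0,0],1],[[0,0,0],[0,0,0],1]]'
cat > w.py <<'E'
import sys
from workcell import get_state, capture
from h import *
from scipy.spatial.transform import Rotation as Ro
def wcap(name=None):
    s=get_state();c=capture('wrist')
    M=np.eye(4);M[:3,:3]=Ro.from_euler('xyz',s['tool_rot']).as_matrix();M[:3,3]=s['tool_pos']
    W=np.linalg.inv(M@c['tool_from_camera']);c['rvec']=cv2.Rodrigues(W[:3,:3])[0];c['tvec']=W[:3,3]
    if name:cv2.imwrite(name,c['color'][:,:,::-1])
    return s,c
if __name__=='__main__':
    np.set_printoptions(precision=4,suppress=True)
    s,c=wcap(sys.argv[1]);print(s['tool_pos'],s['tool_rot'],s['joint_pos'],s['ft_force'],s['width'],s['time_s'])
    print('cam',ray(c,280,210))
    for k in R:
        for b in blobs(mask(c['color'],k),200):
            (u,v),r=cv2.minEnclosingCircle(b[3])
            print(k,np.round(b[:3],0),'r%.0f'%r,'cap z.095',plane(c,*b[:2],.095)[:2],'cup z.028',plane(c,*b[:2],.028)[:2])
E
python3 w.py pics/w1.png
```

```text
time_s: 0.72
tool_pos: [0.3524, 0.4283, 0.2103]
tool_rot: [-3.141, -0.0, 2.565]
ft_force: [0.2, 0.5, -0.5]
width: 0.0854
gripper_force: 0.0
time_s: 1.35
tool_pos: [0.5424, 0.3058, 0.2102]
tool_rot: [-3.141, -0.0, 2.275]
ft_force: [-0.1, 0.9, 0.9]
width: 0.0852
gripper_force: 0.0
time_s: 1.98
tool_pos: [0.5421, 0.3074, 0.2109]
tool_rot: [3.141, 0.0, 2.278]
ft_force: [-0.3, 0.1, 0.5]
width: 0.0852
gripper_force: 0.0
[0.5421 0.3074 0.2109] [3.1414 0.0001 2.2779] [ 0.3257  0.286   1.4795  0.      1.3759 -0.3814] [-0.3202  0.071   0.5212] 0.0852085132028845 1.975
cam (array([0.4986, 0.3578, 0.3744]), array([ 0.1616, -0.2057, -0.9652]))
yellow [281. 331. 772.] r17 cap z.095 [0.6336 0.1955] cup z.028 [0.666  0.1565]
blue [281. 271. 759.] r16 cap z.095 [0.5876 0.25  ] cup z.028 [0.609  0.2241]
```

View pics/w1.png

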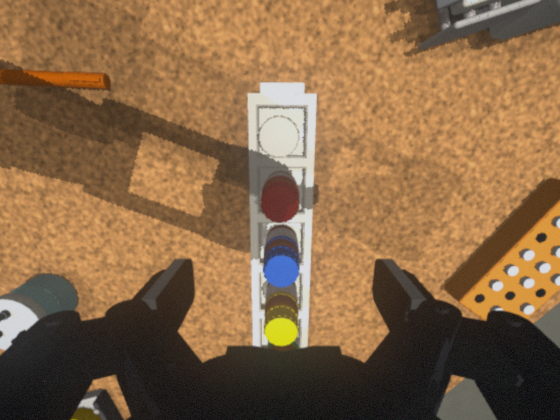

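The wrist view shows the tray running vertically between the fingers. White is at (280,135), red at (280,198) in shadow, blue at (281,271) and yellow at (281,331). These agree with the top view to about 3 mm, so I'll descend on red.

```bash
python3 -m inch '[[[0,0,-40],[0,0,0],1],[[0,0,-40],[0,0,0],1],[[0,0,-40],[0,0,0],1],[[0,0,-25],[0,0,0],1],[[0,0,-16],[0,0,0],1]]'
python3 -m inch '[[[0,0,0],[0,0,0],1],[[0,0,0],[0,0,0],0],[[0,0,0],[0,0,0],-1],[[0,0,0],[0,0,0],-1],[[0,0,0],[0,0,0],-1]]' 35
python3 -m inch '[[[0,0,0],[0,0,0],-1],[[0,0,0],[0,0,0],-1],[[0,0,0],[0,0,0],-1],[[0,0,0],[0,0,0],-1],[[0,0,0],[0,0,0],-1]]'
```

```text
time_s: 2.65
tool_pos: [0.5418, 0.3067, 0.0482]
tool_rot: [-3.14, -0.001, 2.277]
ft_force: [0.8, 0.6, 0.7]
width: 0.0855
gripper_force: 0.0
time_s: 3.28
tool_pos: [0.5429, 0.3068, 0.0509]
tool_rot: [3.141, 0.001, 2.277]
ft_force: [-1.7, -2.2, 5.3]
width: 0.0353
gripper_force: 34.6
time_s: 3.9
tool_pos: [0.5429, 0.3068, 0.051]
tool_rot: [3.141, 0.001, 2.277]
ft_force: [-2.2, -1.1, 5.2]
width: 0.0349
gripper_force: 34.5
```

```bash
python3 - <<'E'
from workcell import capture
from w import *
s,c=wcap();d=capture('side')
a=cv2.resize(d['color'][100:240,160:330],None,fx=3,fy=3,interpolation=cv2.INTER_CUBIC)
b=c['color'][130:410,150:420]
b=cv2.resize(b,(int(270*1.05),294));b=np.clip(b.astype(int)*2,0,255).astype('uint8')
o=np.zeros((420,800,3),'uint8');o[:,:510]=a;o[:294,516:516+283]=b
cv2.imwrite('pics/g1.png',o[:,:,::-1])
E
```

```text
(no output)
```

View pics/g1.png

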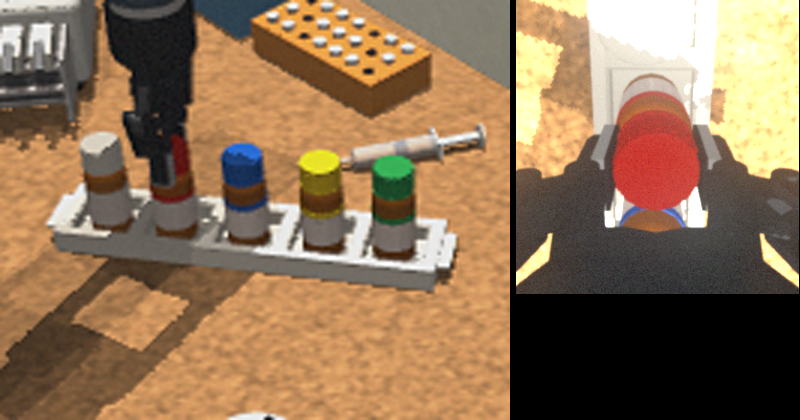

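```bash
python3 - <<'E'
from w import *
np.set_printoptions(precision=4,suppress=True)
s,c=wcap()
h=cv2.cvtColor(c['color'],cv2.COLOR_RGB2HSV)
m=((h[...,0]<6)|(h[...,0]>174))&(h[...,1]>150)&(h[...,2]>40)
m=m.astype('uint8')*255;m[:, :200]=0;m[:,360:]=0
m=cv2.morphologyEx(m,cv2.MORPH_OPEN,np.ones((5,5)))
b=max(blobs(m),key=lambda b:b[2]);x,y,w,hh=cv2.boundingRect(b[3]);print(b[:3],x,y,w,hh)
bot=y+hh;print('top disc centre',plane(c,x+w/2,bot-w/2,.101),'centroid',plane(c,*b[:2],.095))
print('TCP',s['tool_pos'],'TCP px',proj(c,s['tool_pos']),'z.101 above TCP',proj(c,[*s['tool_pos'][:2],.101]), 'cam',ray(c,0,0)[0])
E
```

```text
(282.265952278897, 284.2454636376625, 5832.5) 242 236 83 94
top disc centre [0.5417 0.3077 0.101 ] centroid [0.5422 0.3063 0.095 ]
TCP [0.5429 0.3067 0.051 ] TCP px [283.8686 246.7606] z.101 above TCP [284.1795 291.6424] cam [0.4994 0.3572 0.2145]
```

```bash
python3 - <<'E'
from w import *;import pickle
S=pickle.load(open('d.pkl','rb'))['side']
n=np.array([-.76,-.65])
for off in(0,.02,.03):
  for z in(.037,.05,.06,.07,.08,.101): 
    p=proj(S,[.5429+off*n[0],.3068+off*n[1],z]);print(off,z,(p-[160,100])*3)
E
```

```text
0 0.037 [172.8868429  199.96906895]
0 0.05 [171.35636901 188.49615191]
0 0.06 [170.1658988  179.57201021]
0 0.07 [168.9637804  170.56054997]
0 0.08 [167.74984201 161.46048335]
0 0.101 [165.16131372 142.05605549]
0.02 0.037 [166.79572301 212.96081699]
0.02 0.05 [165.20974365 201.44526319]
0.02 0.06 [163.97594884 192.48686764]
0.02 0.07 [162.72994873 183.43985119]
0.02 0.08 [161.47156129 174.30289229]
0.02 0.101 [158.78779651 154.81648633]
0.03 0.037 [163.70029292 219.56305903]
0.03 0.05 [162.0857842  208.02651652]
0.03 0.06 [160.82971769 199.05123846]
0.03 0.07 [159.56115661 189.98667992]
0.03 0.08 [158.27991359 180.83150207]
0.03 0.101 [155.54716861 161.30455357]
```

```bash
python3 - <<'E'
from workcell import capture
from w import *
s,c=wcap();d=capture('side')
a=cv2.resize(d['color'][90:190,180:250],None,fx=6,fy=6,interpolation=cv2.INTER_CUBIC)
b=cv2.resize(c['color'][190:350,180:380],None,fx=1.85,fy=1.85)
g=lambda x:(255*(x/255.)**.5).astype('uint8')
o=np.zeros((600,800,3),'uint8');o[:,:420]=g(a);o[:296,425:795]=g(b)
cv2.imwrite('pics/g2.png',o[:,:,::-1])
E
```

```text
(no output)
```

View pics/g2.png

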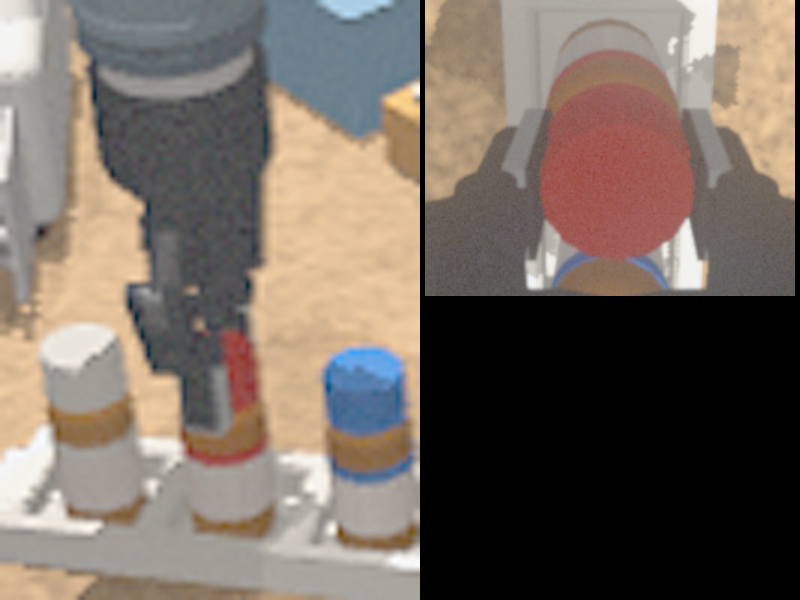

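```bash
python3 - <<'E'
from w import *
np.set_printoptions(precision=4,suppress=True)
s,c=wcap();print(c['tool_from_camera'],c['fx'])
p=s['tool_pos'];y=np.array([np.sin(s['tool_rot'][2]),-np.cos(s['tool_rot'][2]),0]);
for dz in(0,.02,.035):
  q=np.array([p[0],p[1],.101+0]);q2=q-[0,0,dz]
  print('bias',dz,'cap width px',np.linalg.norm(proj(c,q2+.018*y)-proj(c,q2-.018*y)))
x=np.array([np.cos(s['tool_rot'][2]),np.sin(s['tool_rot'][2]),0])
for t in(-.014,0,.01,.02,.03):
  print('tool tip at tcp+',t,[proj(c,p+[0,0,t]+sx*x*.011-.0175*y) for sx in(1,-1)])
from workcell import capture
d=capture('top');cv2.imwrite('pics/t2.png',cv2.resize(d['color'][150:290,30:230],None,fx=4,fy=4,interpolation=cv2.INTER_CUBIC)[:,:,::-1])
E
```

```text
[[-0.0011 -0.9636 -0.2673  0.0665]
 [ 1.     -0.0011 -0.0004 -0.0003]
 [ 0.0001 -0.2673  0.9636 -0.1635]
 [ 0.      0.      0.      1.    ]] 300.23926074272606
bias 0 cap width px 85.00773303271323
bias 0.02 cap width px 73.82056164567753
bias 0.035 cap width px 67.18892374925124
tool tip at tcp+ -0.014 [array([255.5401, 221.6438]), array([256.4285, 254.52  ])]
tool tip at tcp+ 0 [array([253.3874, 228.9408]), array([254.4141, 264.0624])]
tool tip at tcp+ 0.01 [array([251.6313, 234.8932]), array([252.778 , 271.8127])]
tool tip at tcp+ 0.02 [array([249.6543, 241.5944]), array([250.9437, 280.5019])]
tool tip at tcp+ 0.03 [array([247.4119, 249.1953]), array([248.8729, 290.3116])]
```

The close-ups show the pads holding the red cap: the fingertip is at side px (214,162), about z 0.07. That fits the 35 mm opening, and the bottle is upright and centred. I'll do a slow test lift.

```bash
python3 -m inch '[[[0,0,3],[0,0,0],-1],[[0,0,5],[0,0,0],-1],[[0,0,8],[0,0,0],-1],[[0,0,12],[0,0,0],-1],[[0,0,15],[0,0,0],-1]]' 50
python3 -m inch '[[[0,0,22],[0,0,0],-1],[[0,0,25],[0,0,0],-1],[[0,0,25],[0,0,0],-1],[[0,0,22],[0,0,0],-1],[[0,0,13],[0,0,0],-1]]'
python3 - <<'E'
from workcell import capture
from w import *
s,c=wcap();d=capture('side')
a=cv2.resize(d['color'][60:210,160:310],None,fx=4,fy=4,interpolation=cv2.INTER_CUBIC)
print(s['tool_pos'],s['ft_force'])
cv2.imwrite('pics/l1.png',(255*(a/255.)**.5)[:,:,::-1])
E
```

```text
time_s: 4.88
tool_pos: [0.5426, 0.3069, 0.0937]
tool_rot: [-3.142, 0.0, 2.277]
ft_force: [0.0, 0.4, -1.1]
width: 0.0346
gripper_force: 49.8
time_s: 5.5
tool_pos: [0.5432, 0.3071, 0.2021]
tool_rot: [3.139, 0.001, 2.277]
ft_force: [-0.8, -0.5, -1.2]
width: 0.0347
gripper_force: 49.8
[0.54322521 0.30713687 0.20214102] [-0.80248752 -0.48572733 -1.20438782][ WARN:0@1.813] global loadsave.cpp:1063 imwrite_ Unsupported depth image for selected encoder is fallbacked to CV_8U.
```

View pics/l1.png

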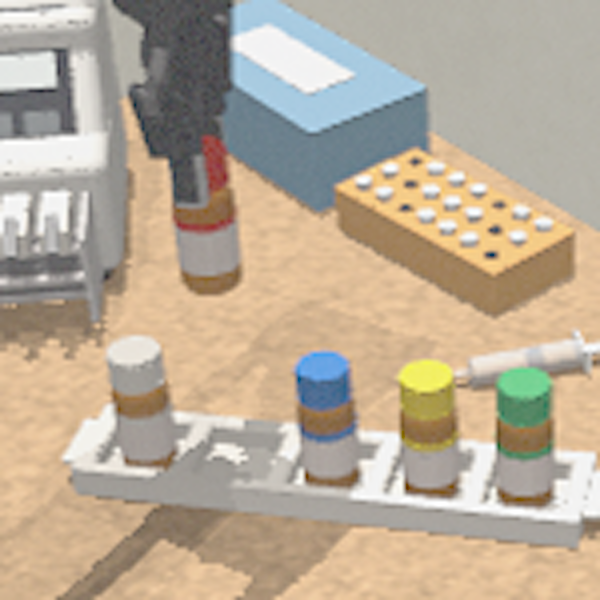

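The red bottle is held upright: its base is at (212,278) in the crop and it leans no more than its neighbours. Moving it over the red cup.

```bash
python3 -m inch '[[[-2,-14,0],[0,0,-0.02],-1],[[-4,-26,0],[0,0,-0.05],-1],[[-5,-34,0],[0,0,-0.065],-1],[[-6,-36,0],[0,0,-0.07],-1],[[-6,-36,0],[0,0,-0.07],-1]]'
python3 -m inch '[[[-6,-36,0],[0,0,-0.07],-1],[[-6,-36,0],[0,0,-0.07],-1],[[-6,-36,0],[0,0,-0.07],-1],[[-6,-36,0],[0,0,-0.07],-1],[[-6,-36,0],[0,0,-0.07],-1]]'
python3 -m inch '[[[-6,-36,0],[0,0,-0.07],-1],[[-6,-36,0],[0,0,-0.07],-1],[[-6,-36,0],[0,0,-0.07],-1],[[-6,-36,0],[0,0,-0.07],-1],[[-6,-36,0],[0,0,-0.07],-1]]'
python3 -m inch '[[[-6,-36,0],[0,0,-0.07],-1],[[-6,-36,0],[0,0,-0.07],-1],[[-5,-34,0],[0,0,-0.065],-1],[[-3,-28,0],[0,0,-0.06],-1],[[-2,-22,0],[0,0,-0.02],-1]]'
python3 w.py pics/w2.png
```

```text
time_s: 6.22
tool_pos: [0.5181, 0.1589, 0.1982]
tool_rot: [-3.139, -0.001, 1.999]
ft_force: [0.9, -0.6, -0.6]
width: 0.0346
gripper_force: 49.9
time_s: 6.85
tool_pos: [0.4879, -0.0206, 0.1984]
tool_rot: [-3.139, -0.001, 1.648]
ft_force: [0.6, 0.8, -0.4]
width: 0.0348
gripper_force: 49.9
time_s: 7.48
tool_pos: [0.4578, -0.2002, 0.1984]
tool_rot: [-3.139, -0.001, 1.298]
ft_force: [0.4, 0.2, -1.1]
width: 0.0348
gripper_force: 49.9
time_s: 8.1
tool_pos: [0.4361, -0.356, 0.1984]
tool_rot: [-3.139, -0.001, 1.015]
ft_force: [0.2, 0.8, -1.8]
width: 0.0345
gripper_force: 49.9
[ 0.4361 -0.356   0.1984] [-3.1393 -0.0006  1.0146] [-0.8953  0.167   1.6485 -0.0002  1.3285 -0.3391] [ 0.1839  0.847  -1.7988] 0.034519657385516704 8.1
cam (array([ 0.4727, -0.2999,  0.362 ]), array([-0.1491, -0.2146, -0.9653]))
red [ 283.  283. 6119.] r48 cap z.095 [ 0.3946 -0.4239] cup z.028 [ 0.375 -0.455]
red [ 286.  183. 1657.] r27 cap z.095 [ 0.4495 -0.3404] cup z.028 [ 0.4437 -0.3505]
green [ 285.  122. 2495.] r29 cap z.095 [ 0.4765 -0.2962] cup z.028 [ 0.4774 -0.2953]
blue [ 286.   49. 3004.] r33 cap z.095 [ 0.5064 -0.2484] cup z.028 [ 0.5148 -0.2355]
```

View pics/w2.png

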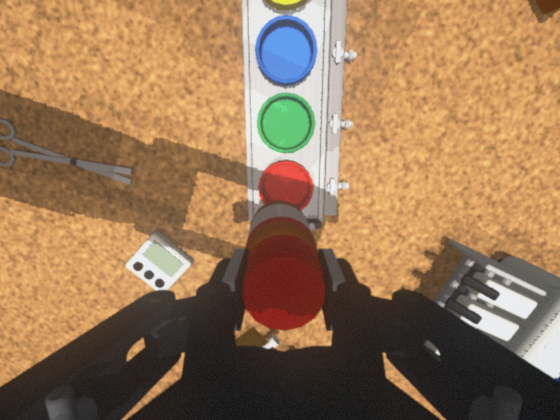

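The wrist view shows green at (285,122) and blue at (286,49), matching the top-view cups to 1 mm. Red at (286,183) is partly hidden behind the bottle. I'll shift 4 mm and lower.

```bash
python3 -m inch '[[[4,1,0],[0,0,0],-1],[[0,0,-30],[0,0,0],-1],[[0,0,-40],[0,0,0],-1],[[0,0,-35],[0,0,0],-1],[[0,0,-20],[0,0,0],-1]]'
python3 -m inch '[[[0,0,-5],[0,0,0],-1],[[0,0,-3],[0,0,0],-1],[[0,0,-2],[0,0,0],-1],[[0,0,-1],[0,0,0],-1],[[0,0,0],[0,0,0],-1]]'
```

```text
time_s: 8.78
tool_pos: [0.4411, -0.3516, 0.0724]
tool_rot: [-3.138, -0.001, 1.019]
ft_force: [-0.5, 0.4, -0.7]
width: 0.035
gripper_force: 49.9
time_s: 9.4
tool_pos: [0.4417, -0.3544, 0.0641]
tool_rot: [3.141, 0.0, 1.017]
ft_force: [-1.0, 0.1, 0.1]
width: 0.0348
gripper_force: 49.9
```

```bash
python3 -m inch '[[[0,0,-1],[0,0,0],-1],[[0,0,-1],[0,0,0],-1],[[0,0,-1],[0,0,0],-1],[[0,0,-1],[0,0,0],-1],[[0,0,0],[0,0,0],-1]]'
python3 - <<'E'
from workcell import capture
from w import *
d=capture('side');a=cv2.resize(d['color'][250:400,290:440],None,fx=4,fy=4,interpolation=cv2.INTER_CUBIC)
cv2.imwrite('pics/p1.png',(255*(a/255.)**.6).astype('uint8')[:,:,::-1])
E
```

```text
time_s: 10.02
tool_pos: [0.4415, -0.3541, 0.0595]
tool_rot: [-3.141, -0.0, 1.017]
ft_force: [0.4, -0.1, -1.3]
width: 0.0351
gripper_force: 49.9
```

View pics/p1.png

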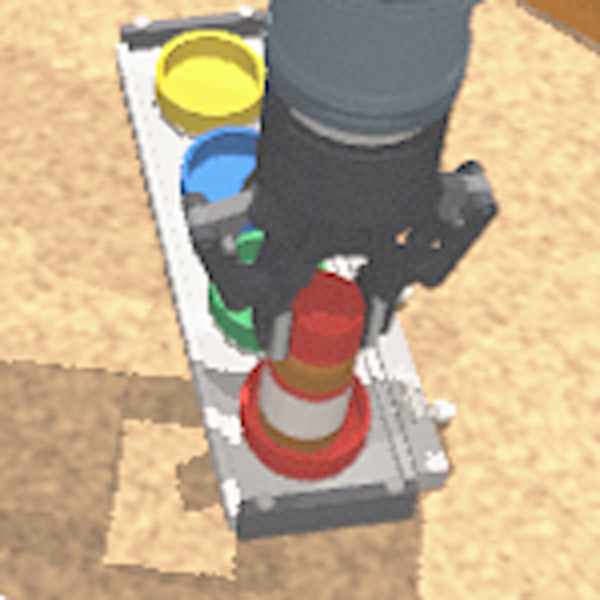

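The bottle is inside the red cup, centred at (305,425). I'll feel for the floor.

```bash
python3 -m inch '[[[0,0,-0.7],[0,0,0],-1],[[0,0,-0.7],[0,0,0],-1],[[0,0,-0.6],[0,0,0],-1],[[0,0,0],[0,0,0],-1],[[0,0,0],[0,0,0],-1]]'
```

```text
time_s: 10.7
tool_pos: [0.4416, -0.3545, 0.059]
tool_rot: [3.141, 0.0, 1.017]
ft_force: [-3.3, 2.6, 9.7]
width: 0.0347
gripper_force: 51.3
```

```bash
python3 -m inch '[[[0,0,1],[0,0,0],-1],[[0,0,0],[0,0,0],0],[[0,0,0],[0,0,0],1],[[0,0,0],[0,0,0],1],[[0,0,0],[0,0,0],1]]'
python3 -m inch '[[[0,0,10],[0,0,0],1],[[0,0,30],[0,0,0],1],[[0,0,40],[0,0,0],1],[[0,0,40],[0,0,0],1],[[0,0,22],[0,0,0],1]]'
python3 -m inch '[[[15.5,33.6,0],[0,0,0.084],1],[[15.5,33.6,0],[0,0,0.084],1],[[15.5,33.6,0],[0,0,0.084],1],[[15.5,33.6,0],[0,0,0.084],1],[[15.5,33.6,0],[0,0,0.084],1]]'
python3 - <<'E'
from workcell import capture
from w import *
d=capture('side');a=cv2.resize(d['color'][250:400,290:440],None,fx=4,fy=4,interpolation=cv2.INTER_CUBIC)
cv2.imwrite('pics/p2.png',(255*(a/255.)**.6).astype('uint8')[:,:,::-1])
E
```

```text
time_s: 11.32
tool_pos: [0.4415, -0.3541, 0.0586]
tool_rot: [-3.141, -0.0, 1.017]
ft_force: [-0.2, 0.2, -0.1]
width: 0.0856
gripper_force: 0.0
time_s: 11.95
tool_pos: [0.4423, -0.355, 0.2042]
tool_rot: [3.138, 0.001, 1.017]
ft_force: [0.3, -1.0, -0.6]
width: 0.0854
gripper_force: 0.0
time_s: 12.58
tool_pos: [0.5196, -0.1851, 0.2016]
tool_rot: [3.141, 0.0, 1.44]
ft_force: [-0.4, -0.1, 0.3]
width: 0.0856
gripper_force: 0.0
```

View pics/p2.png

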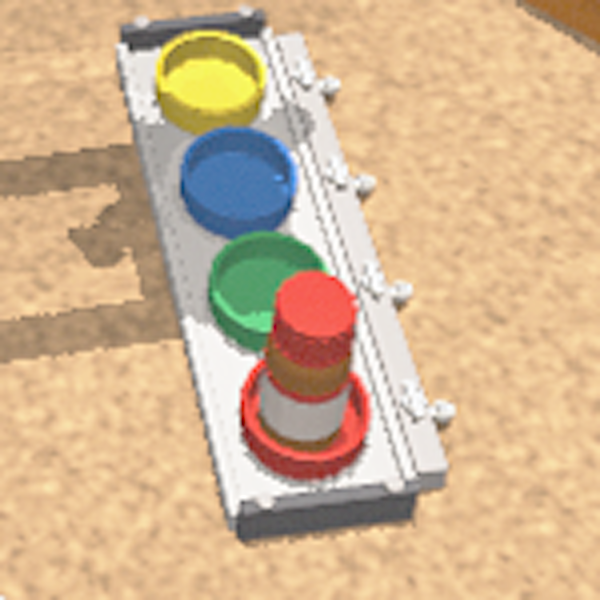

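The red bottle stands centred in the red cup at (305,420). Going on to green.

```bash
python3 -m inch '[[[15.5,33.6,0],[0,0,0.084],1],[[15.5,33.6,0],[0,0,0.084],1],[[15.5,33.6,0],[0,0,0.084],1],[[15.5,33.6,0],[0,0,0.084],1],[[15.5,33.6,0],[0,0,0.084],1]]'
python3 -m inch '[[[15.5,33.6,0],[0,0,0.084],1],[[15.5,33.6,0],[0,0,0.084],1],[[15.5,33.6,0],[0,0,0.084],1],[[15.5,33.6,0],[0,0,0.084],1],[[15.5,33.6,0],[0,0,0.084],1]]'
python3 -m inch '[[[0,0,0],[0,0,0],1],[[0,0,0],[0,0,0],1],[[0,0,-20],[0,0,0],1],[[0,0,-20],[0,0,0],1],[[0,0,0],[0,0,0],1]]'
python3 w.py pics/w3.png
```

```text
time_s: 13.25
tool_pos: [0.5971, -0.0172, 0.2015]
tool_rot: [3.141, 0.0, 1.859]
ft_force: [0.1, 0.1, -0.5]
width: 0.0857
gripper_force: 0.0
time_s: 13.88
tool_pos: [0.6746, 0.1508, 0.2015]
tool_rot: [3.141, 0.001, 2.279]
ft_force: [1.1, 1.2, -0.2]
width: 0.0856
gripper_force: 0.0
time_s: 14.5
tool_pos: [0.6717, 0.1491, 0.1567]
tool_rot: [-3.136, -0.004, 2.276]
ft_force: [0.0, 0.3, -0.1]
width: 0.0855
gripper_force: 0.0
[0.6717 0.1491 0.1567] [-3.1364 -0.0039  2.2758] [ 0.0464  0.4769  1.3362 -0.0001  1.3349 -0.6586] [ 0.0074  0.3064 -0.1058] 0.08546698004204695 14.5
cam (array([0.6294, 0.1996, 0.3205]), array([ 0.1548, -0.2065, -0.9662]))
yellow [ 13. 331. 512.] r23 cap z.095 [ 0.5576 -0.0846] cup z.028 [ 0.5363 -0.169 ]
yellow [ 286.  134. 1869.] r26 cap z.095 [0.6317 0.198 ] cup z.028 [0.6323 0.1976]
blue [ 286.   23. 2172.] r30 cap z.095 [0.5859 0.2523] cup z.028 [0.5729 0.268 ]
```

```bash
python3 -m inch '[[[0,-1,-20],[0,0,0],1],[[0,0,-35],[0,0,0],1],[[0,0,-30],[0,0,0],1],[[0,0,-18],[0,0,0],1],[[0,0,-7],[0,0,0],1]]'
python3 -m inch '[[[0,0,0],[0,0,0],1],[[0,0,0],[0,0,0],0],[[0,0,0],[0,0,0],-1],[[0,0,0],[0,0,0],-1],[[0,0,0],[0,0,0],-1]]' 50
python3 -m inch '[[[0,0,0],[0,0,0],-1],[[0,0,0],[0,0,0],-1],[[0,0,3],[0,0,0],-1],[[0,0,5],[0,0,0],-1],[[0,0,8],[0,0,0],-1]]'
```

```text
time_s: 15.18
tool_pos: [0.6734, 0.1488, 0.0492]
tool_rot: [-3.14, -0.001, 2.277]
ft_force: [-0.3, -0.5, 0.1]
width: 0.0856
gripper_force: 0.0
time_s: 15.8
tool_pos: [0.6747, 0.1489, 0.0517]
tool_rot: [3.14, 0.001, 2.277]
ft_force: [0.6, 0.0, 4.9]
width: 0.0349
gripper_force: 49.6
time_s: 16.42
tool_pos: [0.6734, 0.1488, 0.0663]
tool_rot: [-3.14, -0.001, 2.277]
ft_force: [-0.3, -0.6, -0.8]
width: 0.0344
gripper_force: 49.8
```

```bash
python3 -m inch '[[[0,0,15],[0,0,0],-1],[[0,0,30],[0,0,0],-1],[[0,0,35],[0,0,0],-1],[[0,0,33],[0,0,0],-1],[[0,0,20],[0,0,0],-1]]'
python3 -m inch '[[[-5,-12,0],[0,0,-0.03],-1],[[-10,-22,0],[0,0,-0.06],-1],[[-15,-32,0],[0,0,-0.09],-1],[[-15,-34,0],[0,0,-0.098],-1],[[-15,-34,0],[0,0,-0.098],-1]]'
python3 -m inch '[[[-15,-34,0],[0,0,-0.098],-1],[[-15,-34,0],[0,0,-0.098],-1],[[-15,-34,0],[0,0,-0.098],-1],[[-15,-34,0],[0,0,-0.098],-1],[[-15,-34,0],[0,0,-0.098],-1]]'
python3 -m inch '[[[-15,-34,0],[0,0,-0.098],-1],[[-15,-34,0],[0,0,-0.098],-1],[[-15,-34,0],[0,0,-0.098],-1],[[-12,-28,0],[0,0,-0.07],-1],[[-5.5,-8,0],[0,0,-0.03],-1]]'
cat > off.py <<'E'
from w import *
import sys
from workcell import get_state
np.set_printoptions(precision=4,suppress=True)
H={'red':(177,7),'green':(65,18),'blue':(115,12),'yellow':(28,7)}[sys.argv[1]]
s,c=wcap('pics/off_%s.png'%sys.argv[1])
h=cv2.cvtColor(c['color'],cv2.COLOR_RGB2HSV).astype(int)
dh=abs(h[...,0]-H[0]);dh=np.minimum(dh,180-dh)
m=((dh<H[1])&(h[...,1]>110)&(h[...,2]>25)).astype('uint8')*255;m[:225]=0;m[:,:200]=0;m[:,360:]=0
m=cv2.morphologyEx(m,cv2.MORPH_OPEN,np.ones((5,5)))
b=max(blobs(m),key=lambda b:b[2]);x,y,w,hh=cv2.boundingRect(b[3])
q=plane(c,x+w/2,y+hh-w/2,s['tool_pos'][2]+.050)
print('box',x,y,w,hh,'cap-TCP mm',1000*(q-s['tool_pos'])[:2],s['tool_pos'])
E
python3 off.py green
```

```text
time_s: 17.05
tool_pos: [0.675, 0.1489, 0.2031]
tool_rot: [3.139, 0.002, 2.277]
ft_force: [0.8, -0.7, -0.4]
width: 0.0347
gripper_force: 49.9
time_s: 17.68
tool_pos: [0.6119, 0.0134, 0.1975]
tool_rot: [-3.138, -0.001, 1.896]
ft_force: [-0.2, -0.0, -1.2]
width: 0.0344
gripper_force: 50.0
time_s: 18.3
tool_pos: [0.5368, -0.1562, 0.1977]
tool_rot: [-3.138, -0.001, 1.406]
ft_force: [0.6, -0.8, -2.0]
width: 0.0347
gripper_force: 49.9
time_s: 18.92
tool_pos: [0.4744, -0.2942, 0.1979]
tool_rot: [-3.139, -0.0, 1.012]
ft_force: [-0.2, -0.9, -1.7]
width: 0.0343
gripper_force: 50.0
box 254 301 51 24 cap-TCP mm [-2.1896 -2.5595] [ 0.4744 -0.2942  0.1979]
```

```bash
python3 -m inch '[[[2,-1,0],[0,0,0],-1],[[0,0,-30],[0,0,0],-1],[[0,0,-40],[0,0,0],-1],[[0,0,-35],[0,0,0],-1],[[0,0,-20],[0,0,0],-1]]'
python3 -m inch '[[[0,0,-5],[0,0,0],-1],[[0,0,-3],[0,0,0],-1],[[0,0,-3],[0,0,0],-1],[[0,0,-1],[0,0,0],-1],[[0,0,-1],[0,0,0],-1]]'
python3 -m inch '[[[0,0,-0.7],[0,0,0],-1],[[0,0,-0.5],[0,0,0],-1],[[0,0,0],[0,0,0],-1],[[0,0,0],[0,0,0],-1],[[0,0,0],[0,0,0],-1]]'
```

```text
time_s: 19.6
tool_pos: [0.4782, -0.2918, 0.0723]
tool_rot: [-3.138, -0.001, 1.019]
ft_force: [-0.7, -0.1, -0.2]
width: 0.0347
gripper_force: 50.0
time_s: 20.23
tool_pos: [0.4788, -0.2944, 0.0622]
tool_rot: [3.141, 0.0, 1.017]
ft_force: [-0.3, -0.4, -1.5]
width: 0.0347
gripper_force: 50.0
time_s: 20.85
tool_pos: [0.4785, -0.2942, 0.0605]
tool_rot: [-3.142, 0.0, 1.017]
ft_force: [0.2, 0.5, -1.6]
width: 0.0345
gripper_force: 50.0
```

```bash
python3 -m inch '[[[-1,0,-0.6],[0,0,0],-1],[[0,0,-0.5],[0,0,0],-1],[[0,0,-0.4],[0,0,0],-1],[[0,0,0],[0,0,0],-1],[[0,0,0],[0,0,0],-1]]'
python3 - <<'E'
from workcell import capture
import cv2
d=capture('side');a=cv2.resize(d['color'][250:400,290:440],None,fx=4,fy=4,interpolation=cv2.INTER_CUBIC)
cv2.imwrite('pics/p3.png',(255*(a/255.)**.6).astype('uint8')[:,:,::-1])
E
```

```text
time_s: 21.48
tool_pos: [0.4776, -0.2943, 0.0596]
tool_rot: [3.141, 0.0, 1.017]
ft_force: [-1.4, 1.1, 5.6]
width: 0.0349
gripper_force: 50.8
```

View pics/p3.png

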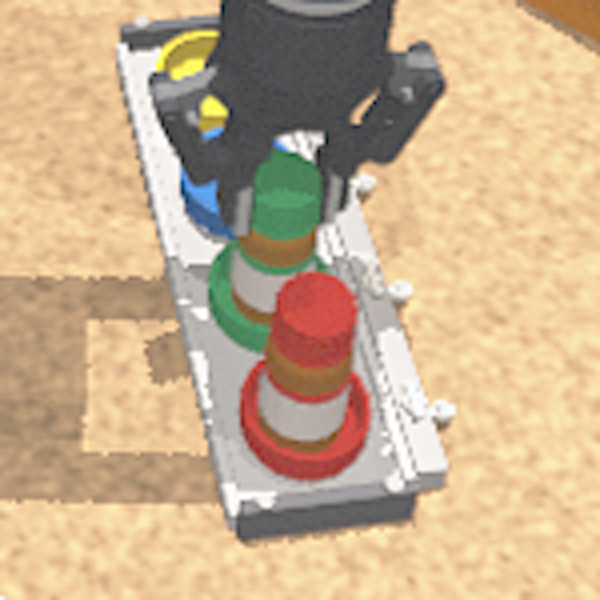

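The green bottle is seated in the green cup at (270,290), with floor contact felt at 5.6 N. Releasing and going to blue.

```bash
python3 -m inch '[[[0,0,0.7],[0,0,0],-1],[[0,0,0],[0,0,0],0],[[0,0,0],[0,0,0],1],[[0,0,0],[0,0,0],1],[[0,0,0],[0,0,0],1]]'
python3 -m inch '[[[0,0,10],[0,0,0],1],[[0,0,30],[0,0,0],1],[[0,0,40],[0,0,0],1],[[0,0,40],[0,0,0],1],[[0,0,22],[0,0,0],1]]'
python3 -m inch '[[[7.3,36.5,0],[0,0,0.084],1],[[7.3,36.5,0],[0,0,0.084],1],[[7.3,36.5,0],[0,0,0.084],1],[[7.3,36.5,0],[0,0,0.084],1],[[7.3,36.5,0],[0,0,0.084],1]]'
python3 -m inch '[[[7.3,36.5,0],[0,0,0.084],1],[[7.3,36.5,0],[0,0,0.084],1],[[7.3,36.5,0],[0,0,0.084],1],[[7.3,36.5,0],[0,0,0.084],1],[[7.3,36.5,0],[0,0,0.084],1]]'
python3 -m inch '[[[7.3,36.5,0],[0,0,0.084],1],[[7.3,36.5,0],[0,0,0.084],1],[[7.3,36.5,0],[0,0,0.084],1],[[7.3,36.5,0],[0,0,0.084],1],[[7.3,36.5,0],[0,0,0.084],1]]'
python3 -m inch '[[[0,0,0],[0,0,0],1],[[0,0,0],[0,0,0],1],[[0,0,0],[0,0,0],1],[[0,0,0],[0,0,0],1],[[0,0,0],[0,0,0],1]]'
```

```text
time_s: 22.15
tool_pos: [0.4776, -0.2942, 0.0597]
tool_rot: [3.142, 0.0, 1.017]
ft_force: [0.3, -0.4, -0.7]
width: 0.0856
gripper_force: 0.0
time_s: 22.78
tool_pos: [0.4784, -0.2949, 0.2052]
tool_rot: [3.137, 0.001, 1.017]
ft_force: [0.2, -0.2, 0.2]
width: 0.0855
gripper_force: 0.0
time_s: 23.4
tool_pos: [0.5143, -0.1105, 0.2026]
tool_rot: [3.14, 0.0, 1.439]
ft_force: [0.4, 0.7, -0.3]
width: 0.0855
gripper_force: 0.0
time_s: 24.02
tool_pos: [0.5509, 0.0721, 0.2026]
tool_rot: [3.141, 0.0, 1.86]
ft_force: [0.0, 0.4, 0.8]
width: 0.0853
gripper_force: 0.0
time_s: 24.65
tool_pos: [0.5873, 0.2546, 0.2026]
tool_rot: [3.141, 0.0, 2.28]
ft_force: [0.7, -0.3, 0.6]
width: 0.0855
gripper_force: 0.0
time_s: 25.28
tool_pos: [0.5871, 0.2527, 0.2018]
tool_rot: [3.142, 0.0, 2.276]
ft_force: [0.3, 0.1, 0.0]
width: 0.0852
gripper_force: 0.0
```

```bash
python3 -m inch '[[[0,0.5,-30],[0,0,0],1],[[0,0,-45],[0,0,0],1],[[0,0,-40],[0,0,0],1],[[0,0,-25],[0,0,0],1],[[0,0,-11],[0,0,0],1]]'
python3 -m inch '[[[0,0,0],[0,0,0],1],[[0,0,0],[0,0,0],0],[[0,0,0],[0,0,0],-1],[[0,0,0],[0,0,0],-1],[[0,0,0],[0,0,0],-1]]' 50
python3 -m inch '[[[0,0,0],[0,0,0],-1],[[0,0,0],[0,0,0],-1],[[0,0,3],[0,0,0],-1],[[0,0,5],[0,0,0],-1],[[0,0,8],[0,0,0],-1]]'
python3 off.py blue
```

```text
time_s: 25.9
tool_pos: [0.5859, 0.2534, 0.0488]
tool_rot: [-3.139, -0.001, 2.276]
ft_force: [0.6, -0.1, -0.1]
width: 0.0852
gripper_force: 0.0
time_s: 26.52
tool_pos: [0.5876, 0.2539, 0.0519]
tool_rot: [3.141, 0.001, 2.277]
ft_force: [-2.5, -1.0, 6.5]
width: 0.0349
gripper_force: 49.4
time_s: 27.15
tool_pos: [0.5866, 0.2538, 0.0666]
tool_rot: [-3.141, -0.0, 2.277]
ft_force: [1.1, 0.1, -1.1]
width: 0.0343
gripper_force: 49.8
box 243 235 81 92 cap-TCP mm [-1.6917  1.6476] [0.5866 0.2538 0.0666]
```

```bash
python3 -m inch '[[[0,0,15],[0,0,0],-1],[[0,0,30],[0,0,0],-1],[[0,0,35],[0,0,0],-1],[[0,0,33],[0,0,0],-1],[[0,0,20],[0,0,0],-1]]'
python3 -m inch '[[[-2,-14,0],[0,0,-0.03],-1],[[-4,-26,0],[0,0,-0.06],-1],[[-5,-36,0],[0,0,-0.09],-1],[[-5.7,-38,0],[0,0,-0.098],-1],[[-5.7,-38,0],[0,0,-0.098],-1]]'
python3 -m inch '[[[-5.7,-38,0],[0,0,-0.098],-1],[[-5.7,-38,0],[0,0,-0.098],-1],[[-5.7,-38,0],[0,0,-0.098],-1],[[-5.7,-38,0],[0,0,-0.098],-1],[[-5.7,-38,0],[0,0,-0.098],-1]]'
python3 -m inch '[[[-5.7,-38,0],[0,0,-0.098],-1],[[-5.7,-38,0],[0,0,-0.098],-1],[[-5.7,-38,0],[0,0,-0.098],-1],[[-4,-26,0],[0,0,-0.07],-1],[[-2,-9,0],[0,0,-0.03],-1]]'
python3 -m inch '[[[0,0,0],[0,0,0],-1],[[0,0,-30],[0,0,0],-1],[[0,0,-40],[0,0,0],-1],[[0,0,-35],[0,0,0],-1],[[0,0,-20],[0,0,0],-1]]'
```

```text
time_s: 27.82
tool_pos: [0.5879, 0.2541, 0.2027]
tool_rot: [3.139, 0.002, 2.277]
ft_force: [-0.6, 0.1, -1.1]
width: 0.0346
gripper_force: 49.9
time_s: 28.45
tool_pos: [0.5629, 0.0999, 0.1976]
tool_rot: [-3.138, -0.001, 1.896]
ft_force: [0.2, -0.4, -1.1]
width: 0.0346
gripper_force: 49.8
time_s: 29.08
tool_pos: [0.5342, -0.0896, 0.1977]
tool_rot: [-3.138, -0.0, 1.406]
ft_force: [0.3, -1.0, -0.8]
width: 0.0342
gripper_force: 49.8
time_s: 29.7
tool_pos: [0.5113, -0.2383, 0.1979]
tool_rot: [-3.139, -0.0, 1.013]
ft_force: [-0.4, 0.4, -1.0]
width: 0.0347
gripper_force: 49.8
time_s: 30.32
tool_pos: [0.512, -0.2347, 0.0723]
tool_rot: [-3.138, -0.001, 1.019]
ft_force: [0.3, 0.1, -0.9]
width: 0.0345
gripper_force: 49.9
```

```bash
python3 -m inch '[[[0,0,-5],[0,0,0],-1],[[0,0,-3],[0,0,0],-1],[[0,0,-3],[0,0,0],-1],[[0,0,-1],[0,0,0],-1],[[0,0,-1],[0,0,0],-1]]'
python3 -m inch '[[[0,0,-0.7],[0,0,0],-1],[[0,0,-0.7],[0,0,0],-1],[[0,0,-0.5],[0,0,0],-1],[[0,0,0],[0,0,0],-1],[[0,0,0],[0,0,0],-1]]'
```

```text
time_s: 30.95
tool_pos: [0.5133, -0.2374, 0.0621]
tool_rot: [3.141, 0.0, 1.017]
ft_force: [0.3, -0.9, -0.1]
width: 0.0342
gripper_force: 49.9
time_s: 31.58
tool_pos: [0.5131, -0.2372, 0.06]
tool_rot: [3.142, -0.0, 1.017]
ft_force: [-0.6, 0.9, 1.5]
width: 0.0347
gripper_force: 50.1
```

```bash
python3 -m inch '[[[0,0,-0.5],[0,0,0],-1],[[0,0,0],[0,0,0],-1],[[0,0,0],[0,0,0],0],[[0,0,0],[0,0,0],1],[[0,0,0],[0,0,0],1]]'
python3 -m inch '[[[0,0,0],[0,0,0],1],[[0,0,30],[0,0,0],1],[[0,0,45],[0,0,0],1],[[0,0,45],[0,0,0],1],[[0,0,22],[0,0,0],1]]'
python3 -m inch '[[[8,29.1,0],[0,0,0.084],1],[[8,29.1,0],[0,0,0.084],1],[[8,29.1,0],[0,0,0.084],1],[[8,29.1,0],[0,0,0.084],1],[[8,29.1,0],[0,0,0.084],1]]'
python3 -m inch '[[[8,29.1,0],[0,0,0.084],1],[[8,29.1,0],[0,0,0.084],1],[[8,29.1,0],[0,0,0.084],1],[[8,29.1,0],[0,0,0.084],1],[[8,29.1,0],[0,0,0.084],1]]'
python3 -m inch '[[[8,29.1,0],[0,0,0.084],1],[[8,29.1,0],[0,0,0.084],1],[[8,29.1,0],[0,0,0.084],1],[[8,29.1,0],[0,0,0.084],1],[[8,29.1,0],[0,0,0.084],1]]'
python3 -m inch '[[[0,0,0],[0,0,0],1],[[0,0,0],[0,0,0],1],[[0,0,0],[0,0,0],1],[[0,0,0],[0,0,0],1],[[0,0,0],[0,0,0],1]]'
python3 - <<'E'
from workcell import capture
import cv2
d=capture('side');a=cv2.resize(d['color'][110:400,170:440],None,fx=2,fy=2,interpolation=cv2.INTER_CUBIC)
cv2.imwrite('pics/p4.png',(255*(a/255.)**.6).astype('uint8')[:,:,::-1])
E
```

```text
time_s: 32.2
tool_pos: [0.513, -0.2371, 0.0591]
tool_rot: [-3.141, -0.0, 1.017]
ft_force: [-0.1, -0.4, 0.0]
width: 0.0768
gripper_force: 0.0
time_s: 32.83
tool_pos: [0.5141, -0.2379, 0.2045]
tool_rot: [3.137, 0.0, 1.017]
ft_force: [0.2, 0.0, 0.1]
width: 0.0855
gripper_force: 0.0
time_s: 33.45
tool_pos: [0.5532, -0.0907, 0.2012]
tool_rot: [3.142, -0.0, 1.439]
ft_force: [0.7, -0.4, 0.1]
width: 0.0856
gripper_force: 0.0
time_s: 34.08
tool_pos: [0.5932, 0.0548, 0.2012]
tool_rot: [-3.142, 0.0, 1.86]
ft_force: [-0.7, -0.4, -0.6]
width: 0.0852
gripper_force: 0.0
time_s: 34.7
tool_pos: [0.6332, 0.2003, 0.2011]
tool_rot: [-3.141, -0.0, 2.28]
ft_force: [0.0, -0.2, 0.3]
width: 0.0854
gripper_force: 0.0
time_s: 35.33
tool_pos: [0.6331, 0.1988, 0.2014]
tool_rot: [3.141, 0.0, 2.276]
ft_force: [-0.0, 0.1, -0.9]
width: 0.0853
gripper_force: 0.0
```

View pics/p4.png

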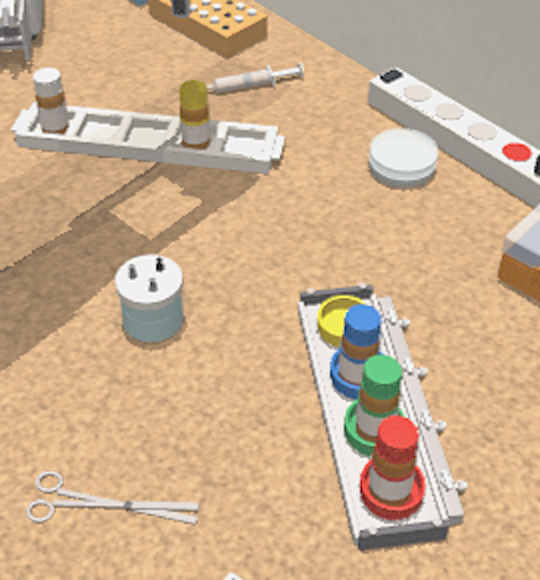

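Blue, green and red stand upright in their own cups, and yellow waits in the tray at (195,115). The jar and the white bottle haven't moved.

```bash
python3 -m inch '[[[0,0,-30],[0,0,0],1],[[0,0,-45],[0,0,0],1],[[0,0,-40],[0,0,0],1],[[0,0,-25],[0,0,0],1],[[0,0,-11],[0,0,0],1]]'
python3 -m inch '[[[0,0,0],[0,0,0],1],[[0,0,0],[0,0,0],0],[[0,0,0],[0,0,0],-1],[[0,0,0],[0,0,0],-1],[[0,0,0],[0,0,0],-1]]' 50
python3 -m inch '[[[0,0,0],[0,0,0],-1],[[0,0,0],[0,0,0],-1],[[0,0,3],[0,0,0],-1],[[0,0,5],[0,0,0],-1],[[0,0,8],[0,0,0],-1]]'
python3 off.py yellow
```

```text
time_s: 36.0
tool_pos: [0.6319, 0.199, 0.0483]
tool_rot: [-3.139, -0.002, 2.277]
ft_force: [-0.1, 0.8, 0.1]
width: 0.0853
gripper_force: 0.0
time_s: 36.62
tool_pos: [0.6337, 0.1993, 0.0515]
tool_rot: [3.141, 0.001, 2.277]
ft_force: [-1.1, -0.9, 6.2]
width: 0.0344
gripper_force: 49.6
time_s: 37.25
tool_pos: [0.6326, 0.1993, 0.0661]
tool_rot: [-3.141, -0.001, 2.277]
ft_force: [-0.6, 0.3, -0.7]
width: 0.0347
gripper_force: 49.8
box 242 233 83 93 cap-TCP mm [-2.2936  2.359 ] [0.6326 0.1993 0.0661]
```

```bash
python3 -m inch '[[[0,0,15],[0,0,0],-1],[[0,0,30],[0,0,0],-1],[[0,0,35],[0,0,0],-1],[[0,0,33],[0,0,0],-1],[[0,0,20],[0,0,0],-1]]'
python3 -m inch '[[[-2,-10,0],[0,0,-0.03],-1],[[-4,-20,0],[0,0,-0.06],-1],[[-6,-28,0],[0,0,-0.09],-1],[[-6.5,-29.5,0],[0,0,-0.098],-1],[[-6.5,-29.5,0],[0,0,-0.098],-1]]'
python3 -m inch '[[[-6.5,-29.5,0],[0,0,-0.098],-1],[[-6.5,-29.5,0],[0,0,-0.098],-1],[[-6.5,-29.5,0],[0,0,-0.098],-1],[[-6.5,-29.5,0],[0,0,-0.098],-1],[[-6.5,-29.5,0],[0,0,-0.098],-1]]'
python3 -m inch '[[[-6.5,-29.5,0],[0,0,-0.098],-1],[[-6.5,-29.5,0],[0,0,-0.098],-1],[[-6.5,-29.5,0],[0,0,-0.098],-1],[[-4,-17,0],[0,0,-0.07],-1],[[-2,-7,0],[0,0,-0.03],-1]]'
python3 -m inch '[[[0,0,0],[0,0,0],-1],[[0,0,-30],[0,0,0],-1],[[0,0,-40],[0,0,0],-1],[[0,0,-35],[0,0,0],-1],[[0,0,-20],[0,0,0],-1]]'
python3 -m inch '[[[0,0,-5],[0,0,0],-1],[[0,0,-3],[0,0,0],-1],[[0,0,-2],[0,0,0],-1],[[0,0,-1],[0,0,0],-1],[[0,0,-1],[0,0,0],-1]]'
```

```text
time_s: 37.92
tool_pos: [0.634, 0.1995, 0.2024]
tool_rot: [3.139, 0.002, 2.277]
ft_force: [0.8, 0.4, -1.2]
width: 0.0348
gripper_force: 49.9
time_s: 38.55
tool_pos: [0.6062, 0.0801, 0.197]
tool_rot: [-3.138, -0.001, 1.894]
ft_force: [-0.1, 0.4, -1.5]
width: 0.0347
gripper_force: 49.8
time_s: 39.17
tool_pos: [0.5734, -0.067, 0.1972]
tool_rot: [-3.138, -0.0, 1.404]
ft_force: [0.2, -0.4, -0.4]
width: 0.0347
gripper_force: 49.8
time_s: 39.8
tool_pos: [0.5481, -0.179, 0.1974]
tool_rot: [-3.138, 0.0, 1.012]
ft_force: [0.1, 0.1, -1.7]
width: 0.0347
gripper_force: 49.8
time_s: 40.42
tool_pos: [0.5487, -0.1759, 0.0717]
tool_rot: [-3.138, -0.0, 1.018]
ft_force: [-0.2, -0.3, -1.2]
width: 0.035
gripper_force: 49.9
time_s: 41.05
tool_pos: [0.5504, -0.1778, 0.0628]
tool_rot: [3.141, -0.0, 1.017]
ft_force: [0.5, 0.3, -1.0]
width: 0.0348
gripper_force: 49.9
```

```bash
python3 -m inch '[[[0,0,-1],[0,0,0],-1],[[0,0,-0.8],[0,0,0],-1],[[0,0,-0.7],[0,0,0],-1],[[0,0,-0.5],[0,0,0],-1],[[0,0,0],[0,0,0],-1]]'
python3 -m inch '[[[0,0,-0.4],[0,0,0],-1],[[0,0,-0.2],[0,0,0],-1],[[0,0,0],[0,0,0],-1],[[0,0,0],[0,0,0],-1],[[0,0,0],[0,0,0],-1]]'
```

```text
time_s: 41.68
tool_pos: [0.5501, -0.1776, 0.0596]
tool_rot: [3.142, -0.0, 1.017]
ft_force: [-2.0, 2.7, 2.7]
width: 0.0346
gripper_force: 50.2
time_s: 42.3
tool_pos: [0.5502, -0.1776, 0.0595]
tool_rot: [3.141, 0.0, 1.017]
ft_force: [-3.3, 1.8, 6.0]
width: 0.0348
gripper_force: 50.8
```

```bash
python3 -m inch '[[[0,0,0.6],[0,0,0],-1],[[0,0,0],[0,0,0],0],[[0,0,0],[0,0,0],1],[[0,0,0],[0,0,0],1],[[0,0,0],[0,0,0],1]]'
python3 -m inch '[[[0,0,10],[0,0,0],1],[[0,0,30],[0,0,0],1],[[0,0,45],[0,0,0],1],[[0,0,45],[0,0,0],1],[[0,0,25],[0,0,0],1]]'
python3 -m inch '[[[-15,30,0],[0,0,0],1],[[-15,30,0],[0,0,0],1],[[-15,30,0],[0,0,0],1],[[-15,30,0],[0,0,0],1],[[-10,20,0],[0,0,0],1]]'
python3 -m inch '[[[0,0,0],[0,0,0],1],[[0,0,0],[0,0,0],1],[[0,0,0],[0,0,0],1],[[0,0,0],[0,0,0],1],[[0,0,0],[0,0,0],1]]'
python3 - <<'E'
from workcell import capture
import cv2
d=capture('side');a=cv2.resize(d['color'][110:400,170:440],None,fx=2,fy=2,interpolation=cv2.INTER_CUBIC)
cv2.imwrite('pics/p5.png',(255*(a/255.)**.6).astype('uint8')[:,:,::-1])
E
```

```text
time_s: 42.92
tool_pos: [0.55, -0.1777, 0.0592]
tool_rot: [-3.142, -0.0, 1.017]
ft_force: [0.2, -0.3, 0.3]
width: 0.0853
gripper_force: 0.0
time_s: 43.55
tool_pos: [0.5512, -0.1782, 0.2182]
tool_rot: [3.137, -0.0, 1.017]
ft_force: [0.8, -0.5, -0.0]
width: 0.0852
gripper_force: 0.0
time_s: 44.18
tool_pos: [0.4796, -0.0365, 0.215]
tool_rot: [3.141, -0.0, 1.017]
ft_force: [-0.4, -0.3, -0.2]
width: 0.0855
gripper_force: 0.0
time_s: 44.8
tool_pos: [0.4801, -0.038, 0.2142]
tool_rot: [-3.141, 0.0, 1.016]
ft_force: [-0.2, 0.8, -0.5]
width: 0.0855
gripper_force: 0.0
```

View pics/p5.png

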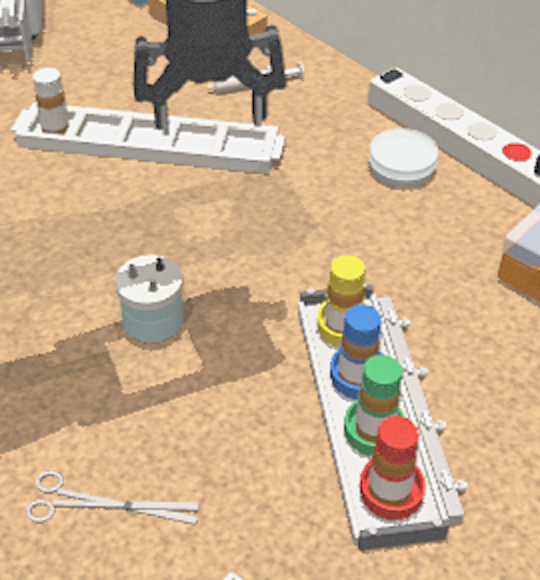

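All four bottles stand upright in their own cups: yellow (343,310), blue (358,360), green (376,415) and red (393,480). The white bottle and the jar are where they started, and the gripper is clear, so I'm handing in.

```bash
python3 -c "
from workcell import env
print(env.finish_job())"
```

```text
the job is handed in; nothing more can be done
None
```

The job is handed in: the red, green, blue and yellow bottles stand upright in their own cups, each set down on the cup floor, and the white-capped bottle and the jar are where they started (about 45 s used).

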